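Board on the butter dish, cover held ready above it

TASK

Set the wooden butter board on the raised middle of the white butter dish, centred and square with it, and let it go. Then lift the turquoise cover by its wooden handle, carry it over the row of glasses in the drainer, and hold it level just above the board, centred and square with it, its rim about two centimetres above the board's top and touching neither board nor dish, so that I can check the fit: finish still holding it there, and leave the glasses and the other things undisturbed.

Things in the scene. Friction and masses are not known exactly. Their poses are not given: they have to be found in the camera images.
- dish: white ceramic butter dish, fixed to the counter: foot plate 176 x 98 x 12 mm (x, y, z), and in its middle a raised plinth 120 x 46 mm whose flat top is 30 mm above the counter. Origin: centre of the underside, on the counter; x is the long axis, z up
- dish_top (a point): centre of the plinth's top, 30 mm above the dish's origin, axes as the dish's
- board: loose plain wooden butter board, 136 x 58 x 18 mm, lying flat on the counter (about 0.12 kg). Origin: centre of its underside; x is the long axis, y the 58 mm width by which it can be gripped, z up. The same either way round. Seated, it overhangs the plinth by 8 mm at the ends and 6 mm at the sides
- board_top (a point): centre of the board's top face, 18 mm above its origin, axes as the board's
- cover: loose turquoise rectangular cover, open underneath, 162 x 82 mm outside, 154 x 74 mm inside, flat roof 60 mm above the rim, handle on the middle of the roof (about 0.32 kg). Origin: centre of the open rim plane, which stands on the counter at the start; x is the long axis, z up. The same either way round
- cover_handle (a point): point in the cover's handle, 82 mm above the rim plane, axes as the cover's: grip here, across y. The handle is a solid wooden rib 60 mm long (along x), 14 mm thick (along y), from 60 to 90 mm above the rim
- rack: low glass drainer fixed to the counter between the dish and the cover: grey tray 235 x 95 mm, floor 12 mm high, steel wire rim 33 mm high. Origin: centre of its underside; x is the long axis, y points across the row. The dish and the cover stand to its left and right, one on each side
- tumbler0: loose tumbler (green glass, nearest the robot), 110 mm tall, 68 mm across the mouth, standing on the tray of the drainer, its mouth 122 mm above the counter. Origin: centre of its underside; leave it alone
- tumbler1: loose tumbler (amber glass, in the middle), 110 mm tall, 68 mm across the mouth, standing on the tray of the drainer, its mouth 122 mm above the counter. Origin: centre of its underside; leave it alone
- tumbler2: loose tumbler (green glass, farthest from the robot), 110 mm tall, 68 mm across the mouth, standing on the tray of the drainer, its mouth 122 mm above the counter. Origin: centre of its underside; leave it alone
- mug: loose white mug, 80 mm across, 92 mm tall, handle at its +y; origin: centre of its underside; leave it alone
- jar: loose amber jar with cork lid, 72 mm across, 130 mm tall; origin: centre of its underside; leave it alone
- bottle: loose green bottle, 64 mm across, 160 mm tall; origin: centre of its underside; leave it alone
Not all that is in view belongs to the job. What is shaped like the cover but purple or red is not meant.

How it is judged:
By the outcome, as a careful person would: the job done as asked, in the order asked, and still so for the second after the job is handed in, while the arm keeps its last pose, push and grip.
It also fails if it takes over 72 s, if anything falls off the work surface, if the arm or the gripper's body presses on something with over 40 N, if the wrist force passes 120 N, or if a joint passes its speed limit or range.

ROBOT

A 6-joint arm with a two-finger parallel gripper is mounted at the origin on the work surface. World frame = base frame: x ahead of the robot, y to its left, z up, the work surface at z = 0. Lengths are in m, angles in rad, forces in N, time in s.
With the tool pointing down it reaches from about 0.25 to 0.775 m from the base axis. Payload 4 kg.
Tool frame: the origin (TCP) lies midway between the tips of the shut fingers; the grasp point (between the pads) lies 19 mm behind it (grip_point_offset is the distance from the TCP to the grasp point, in m); z points along the fingers, y is the line along which they close (so a half turn about z gives the same grasp; the last joint's range is limited). The gripper opens to 94 mm and grips with 3 to 60 N. Pads are 16 mm wide; open, the fingers measure 119 mm over their backs; the gripper's body (75 mm by 177 mm) begins 78 mm behind the grasp point.
Start: joints at [-1.309, 0.087, 1.371, -0, 1.684, -0.103], TCP at [0.196, -0.514, 0.206] pointing down, gripper open.
Joint ranges: [-3.1, 3.1], [-0.76, 2.03], [0.27, 2.55], [-1.08, 4.22], [0.17, 2.65], [-2.57, 2.57]. Speed limits (rad/s): [2.79, 2.79, 3.14, 3.14, 3.14, 3.14].

INTERFACE

Orientations are given as [roll, pitch, yaw] about the fixed x, y, z axes, in that order (R = Rz(yaw) Ry(pitch) Rx(roll)).
In Python, from bench import * gives the robot as it stands.
- The arm moves only by the tool carry_out, never from a script. Its argument "commands" is a list of rows, each a list of 6 numbers: the shift along the tool's x, y, z in m, then the turn, a rotation vector about the tool's x, y, z in rad. In form: [[tx, ty, tz, rx, ry, rz], ...]. A call has exactly 5 rows; each row is the pose to reach, as a shift and turn from the pose commanded when the call began, along the tool's axes at that moment; what a row does not reach only later rows make up. A row lasts 1/10 s, in which the tool goes at most 50 mm and 8.59 degrees, less where a joint would pass 70% of its speed; a pose out of reach is approached as far as the arm can. A call with a gripper value outside its range is refused whole. "jaw" is the opening, from 0 (shut) to 1 (fully open), set as the call begins (left out, the last holds). The fingers move at their own pace and stop on an object; the grip force is fixed at half the most. Time passes only in rows, so rows that repeat a pose let the fingers close, or fill a call up. It gives the time, the measured TCP pose, the force, the opening and the grip force at its end, in the units of the state.
- get_obs(): the state, without advancing time (a new reading comes with each control period).
- snapshot(name): name is "scene" or "top" or "wrist"; returns a dict with "img" (420x560x3 uint8, red, green, blue), "range_z" (420x560 float32, m along the optical axis (not along the pixel's ray), 0 where there is no reading), "fx", "fy", "cx", "cy" (pixels), "R" (3x3) and "t" (3): a world point X has camera coordinates R X + t. Camera axes: x right, y down, z forward; pixel columns grow to the right and rows downward; lengths in m; the calibration is good to about 2 mm. A picture is of the moment at which its call begins.
- close_job(): hands the job in; it is judged then, once.
The state is a dict: "time": time; "joint_positions": joint angles; "qvel": joint speeds; "joint_torque": joint torques, N m; "tool_pos": TCP position; "ee_rot": TCP orientation; "wrist_force": force on the tool from outside, world axes, zero at the start; "wrist_torque": the same for the moment, N m; "width": finger opening in m; "finger_force": force on a finger pad.
Only numpy, scipy, OpenCV 4.12 (cv2) and the standard library are available. Lean on these libraries where they do the work, as an engineer would, in place of code of your own. Each camera call takes 0.05 s, during which the arm holds its last target. There are 200 camera calls.

## Working session

There is one attempt and no reset: what is moved stays moved. The work goes in short steps, Python scripts to look and compute and a tool call to move; the robot and the scene stay as the last step left them, time stands still between calls to the robot, and variables do not carry over. Pictures are saved under pics/ and viewed, at most 10 in all, crops included, and the job is handed in when it is done.

Besides the shell and the picture viewer there is one more tool, called after ">>>" by a JSON object that holds its "method" and its "body". carry_out: Moves the arm, as the interface text tells. Its arguments: {"type":"object","properties":{"commands":{"type":"array","items":{"type":"array","items":{"type":"number"}}},"jaw":{"type":"number"}},"required":["commands"]}

```bash
ls; mkdir -p pics; python3 - <<'E'
from bench import *
import cv2,numpy as np,pickle
print(get_obs())
for n in("scene","top"):
    s=snapshot(n);pickle.dump(s,open(f"{n}0.pkl","wb"))
    cv2.imwrite(f"pics/{n}0.png",s["img"][:,:,::-1])
    print(n,s["fx"],s["cx"],s["cy"],s["R"].round(3).tolist(),s["t"].round(3))
E
```

```text
pics
{'time': 0.0, 'joint_positions': array([-1.30908784e+00,  8.79562659e-02,  1.37221330e+00, -1.44496993e-05,
        1.68360275e+00, -1.03128881e-01]), 'qvel': array([-0.00088488, -0.00047886,  0.00050093,  0.00032523, -0.00100164,
        0.00024834]), 'joint_torque': array([ 9.42719703e-05, -3.40187573e+01, -3.02423179e+01,  7.19499565e-02,
        3.29493103e-02, -1.71456277e-04]), 'tool_pos': array([ 0.19607468, -0.51328647,  0.20432427]), 'ee_rot': array([-3.13942309e+00, -2.10102514e-04,  3.64835524e-01]), 'wrist_force': array([-0.06172181,  0.22354419,  0.45674749]), 'wrist_torque': array([0.00272217, 0.00308627, 0.00729989]), 'finger_force': 0.0, 'width': 0.09407827765686345}
scene 510.7700464181609 274.07579948926144 204.39445396745603 [[-0.186, 0.983, -0.013], [0.589, 0.1, -0.802], [-0.787, -0.157, -0.597]] [ 0.095 -0.217  1.724]
top 430.68602573121325 289.63806377013174 198.91198853660552 [[-0.019, -1.0, -0.023], [-0.99, 0.022, -0.142], [0.142, 0.02, -0.99]] [0.018 0.502 1.071]
```

View pics/top0.png

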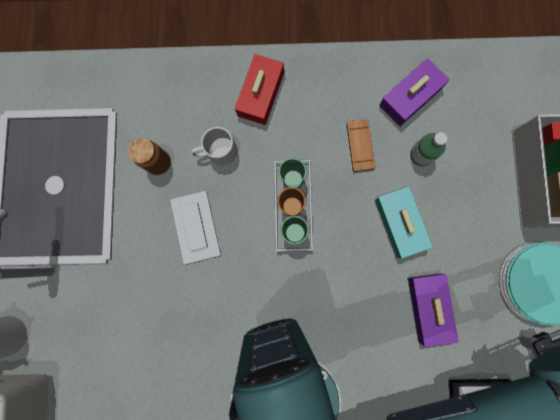

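View pics/scene0.png

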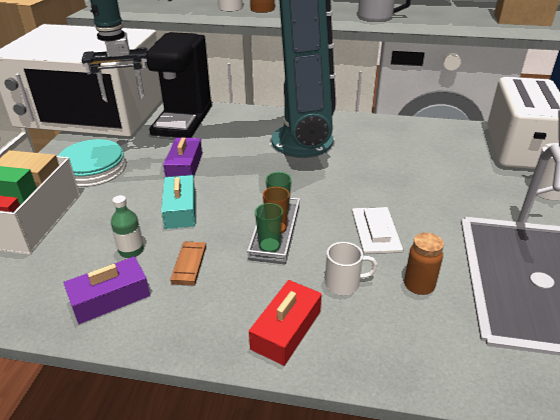

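Top view: the turquoise cover is at (404,222). The purple covers at (433,310) and (415,92), the red one at (260,88) and the round turquoise plates at (540,283) are decoys. The board is at (360,146), the dish at (195,228) and the glasses at (293,170–230). The turquoise rectangle with a wooden rib fits the cover's description; I'll measure and confirm it in an enlarged crop.

```bash
cat > h.py <<'E'
import numpy as np,cv2
def cast(s,uv,z):
    uv=np.atleast_2d(np.asarray(uv,float)); d=np.c_[(uv[:,0]-s["cx"])/s["fx"],(uv[:,1]-s["cy"])/s["fy"],np.ones(len(uv))]@s["R"]
    c=-s["R"].T@s["t"]; return c+d*((z-c[2])/d[:,2])[:,None]
def cloud(s):
    v,u=np.indices(s["range_z"].shape); Z=s["range_z"]
    P=np.stack([(u-s["cx"])/s["fx"]*Z,(v-s["cy"])/s["fy"]*Z,Z],-1)
    return (P-s["t"])@s["R"]
def rect(s,mask,z):
    "largest blob of mask -> world min-area rectangle on plane z: centre, long, short, yaw(deg) of long axis"
    m=cv2.morphologyEx(mask.astype(np.uint8),cv2.MORPH_OPEN,np.ones((3,3)))
    c=max(cv2.findContours(m,cv2.RETR_EXTERNAL,cv2.CHAIN_APPROX_NONE)[0],key=cv2.contourArea)
    p=cast(s,c[:,0],z)[:,:2]
    (x,y),(a,b),t=cv2.minAreaRect((p*1000).astype(np.float32))
    if a<b:a,b,t=b,a,t+90
    return np.round([x,y,a,b,(t+90)%180-90],1)
E
python3 - <<'E'
import pickle
from h import *
for n in("top","scene"):
    s=pickle.load(open(n+"0.pkl","rb"));P=cloud(s);z=P[...,2]
    hsv=cv2.cvtColor(s["img"],cv2.COLOR_RGB2HSV);H,S,V=cv2.split(hsv)
    def box(x0,y0,x1,y1):
        m=np.zeros(z.shape,bool);m[y0:y1,x0:x1]=1;return m
    B=dict(c=(370,180,440,265),b=(340,112,382,178),d=(165,185,225,268)) if n=="top" else dict(c=(155,165,205,235),b=(165,235,215,290),d=(345,200,410,255))
    def show(k,m,zz):
        if m.sum()>20: print(n,k,rect(s,m,zz),m.sum(),"z med",np.median(z[m]).round(4))
    tq=(H>80)&(H<100)&(S>90)&box(*B["c"])
    show("cover roof(z)",box(*B["c"])&(abs(z-.06)<.006),.06)
    hd=box(*B["c"])&(H<30)&(S>60)&(z>.07); show("handle",hd,.09)
    show("board",box(*B["b"])&(H<25)&(S>90)&(z>.012),.018)
    w=(V>150)&(S<40)&box(*B["d"])
    show("dish foot",w,.012); show("plinth",box(*B["d"])&(z>.023),.03)
    if n=="top":
        im=s["img"][100:270,330:450,::-1]
        cv2.imwrite("pics/crop0.png",cv2.resize(im,None,fx=3.5,fy=3.5,interpolation=cv2.INTER_CUBIC))
        for u,v in((293,170),(292,202),(295,230)): print(cast(s,[u,v],.122).round(3))
E
```

```text
top cover roof(z) [ 436.7 -277.3  161.8   83.7   18.3] 1975 z med 0.061Traceback (most recent call last):
  File "<stdin>", line 13, in <module>
  File "<stdin>", line 10, in show
  File "h.py", line 12, in rect
    c=max(cv2.findContours(m,cv2.RETR_EXTERNAL,cv2.CHAIN_APPROX_NONE)[0],key=cv2.contourArea)
ValueError: max() iterable argument is empty
```

```bash
python3 - <<'E'
import pickle
from h import *
for n in("top","scene"):
    s=pickle.load(open(n+"0.pkl","rb"));P=cloud(s);z=P[...,2]
    hsv=cv2.cvtColor(s["img"],cv2.COLOR_RGB2HSV);H,S,V=cv2.split(hsv)
    def box(x0,y0,x1,y1):
        m=np.zeros(z.shape,bool);m[y0:y1,x0:x1]=1;return m
    B=dict(c=(370,180,440,265),b=(340,112,382,178),d=(165,185,225,268)) if n=="top" else dict(c=(155,165,205,235),b=(165,235,215,290),d=(345,200,410,255))
    def show(k,m,zz):
        try: print(n,k,rect(s,m,zz),m.sum(),"z med",np.median(z[m]).round(4))
        except ValueError: print(n,k,"none",m.sum())
    show("cover roof(z)",box(*B["c"])&(abs(z-.06)<.006),.06)
    show("handle",box(*B["c"])&(z>.08),.09)
    show("board",box(*B["b"])&(z>.010),.018)
    show("board col",box(*B["b"])&(H<25)&(S>90),.018)
    w=(V>150)&(S<40)&box(*B["d"])
    show("dish foot",w,.012); show("dish z",box(*B["d"])&(z>.006),.012);show("plinth",box(*B["d"])&(z>.023),.03)
    if n=="top":
        im=s["img"][100:270,330:450,::-1]
        cv2.imwrite("pics/crop0.png",cv2.resize(im,None,fx=3.5,fy=3.5,interpolation=cv2.INTER_CUBIC))
        for u,v in((293,170),(292,202),(295,230)): print(cast(s,[u,v],.122).round(3))
E
```

```text
top cover roof(z) [ 436.7 -277.3  161.8   83.7   18.3] 1975 z med 0.061
top handle [ 436.3 -276.5   59.1   16.2   18.5] 188 z med 0.0907
top board [ 646.6 -182.3  136.9   59.4    5.9] 1129 z med 0.0185
top board col [ 645.2 -182.6  135.6   56.9    5.7] 1075 z med 0.0186
top dish foot [438.4 258.7 174.9  97.1  13. ] 2395 z med 0.0141
top dish z [439.  257.9 175.5  98.5  12.9] 2539 z med 0.0142
top plinth [438.9 257.9 120.4  47.2  13. ] 864 z med 0.0306
[[ 0.559 -0.004  0.122]]
[[0.482 0.    0.122]]
[[ 0.416 -0.006  0.122]]
scene cover roof(z) [ 444.7 -277.2  167.7   81.1   18. ] 996 z med 0.0589
scene handle [ 448.2 -275.9   63.5   13.2   19.2] 95 z med 0.0881
scene board [ 654.2 -181.5  140.5   59.7    5.7] 998 z med 0.0169
scene board col [ 658.6 -181.3  148.9   59.9    5.7] 1059 z med 0.0167
scene dish foot [432.9 264.2 240.9 177.    4.4] 3407 z med 0.0078
scene dish z [445.8 256.9 178.6  98.   13. ] 1846 z med 0.0128
scene plinth [445.6 256.8 125.1  48.1  13.4] 756 z med 0.0294
```

View pics/crop0.png

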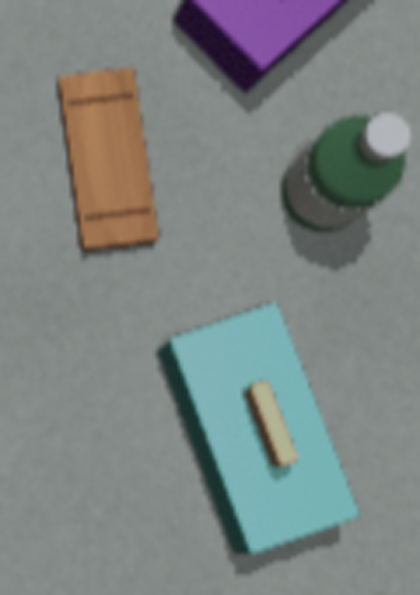

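Crop: the turquoise cover, with a pale wooden rib at crop (270,425), is the one meant. The board is at (108,160) in the crop and the bottle stands between them. All sizes measured from the top view match the given ones. Next I'll plan the approach to the board.

```bash
cat > plan.py <<'E'
import numpy as np,json,os
F="cmd.json"
def plan(*wps,save=True):
    "wps: (x,y,z mm, yaw deg, nrows moving); prints 5 rows each; tool points straight down"
    c=np.array(json.load(open(F)) if os.path.exists(F) else [196,-514,206,np.degrees(.365)],float)
    for *w,n in wps:
        w=np.array(w,float);a=np.radians(c[3]);d=w-c
        X=np.array([np.cos(a),np.sin(a)]);Y=np.array([np.sin(a),-np.cos(a)])
        t=np.round([X@d[:2],Y@d[:2],-d[2]],1 if abs(d[:3]).max()<60 else 0);r=round(-np.radians(d[3]),3)
        rows=[[round(v*k/1000,4) for v in t]+[0,0,round(r*k,4)] for k in [min(1,(i+1)/n) for i in range(5)]]
        print("->",w,"\n",json.dumps(rows))
        c[:2]+=t[0]*X+t[1]*Y;c[2]-=t[2];c[3]-=np.degrees(r)
    if save: json.dump(list(c),open(F,"w"))
E
python3 - <<'E'
import pickle
from h import *
from plan import plan
s=pickle.load(open("top0.pkl","rb"));P=cloud(s)
for n,(x0,y0,x1,y1) in dict(bottle=(405,125,455,172),jar=(125,130,175,180),mug=(190,120,240,168)).items():
    p=P[y0:y1,x0:x1].reshape(-1,3);p=p[p[:,2]>.05];q=p[:,:2]
    print(n,q.min(0).round(3),q.max(0).round(3),p[:,2].max().round(3))
plan((330,-415,215,18,5),(480,-305,215,12,5),(600,-200,200,5.8,5))
E
```

```text
bottle [ 0.345 -0.376] [ 0.648 -0.015] 1.131
jar [ 0.345 -0.015] [0.649 0.394] 1.131
mug [ 0.345 -0.015] [0.683 0.258] 1.131
-> [ 330. -415.  215.   18.] 
 [[0.0322, -0.009, -0.0018, 0, 0, 0.0102], [0.0644, -0.018, -0.0036, 0, 0, 0.0204], [0.0966, -0.027, -0.0054, 0, 0, 0.0306], [0.1288, -0.036, -0.0072, 0, 0, 0.0408], [0.161, -0.045, -0.009, 0, 0, 0.051]]
-> [ 480. -305.  215.   12.] 
 [[0.0352, -0.0116, -0.0, 0, 0, 0.021], [0.0704, -0.0232, -0.0, 0, 0, 0.042], [0.1056, -0.0348, -0.0, 0, 0, 0.063], [0.1408, -0.0464, -0.0, 0, 0, 0.084], [0.176, -0.058, -0.0, 0, 0, 0.105]]
-> [ 600.  -200.   200.     5.8] 
 [[0.0278, -0.0156, 0.003, 0, 0, 0.0216], [0.0556, -0.0312, 0.006, 0, 0, 0.0432], [0.0834, -0.0468, 0.009, 0, 0, 0.0648], [0.1112, -0.0624, 0.012, 0, 0, 0.0864], [0.139, -0.078, 0.015, 0, 0, 0.108]]
```

>>> {"method": "carry_out", "body": {"commands": [[0.0322,-0.009,-0.0018,0,0,0.0102],[0.0644,-0.018,-0.0036,0,0,0.0204],[0.0966,-0.027,-0.0054,0,0,0.0306],[0.1288,-0.036,-0.0072,0,0,0.0408],[0.161,-0.045,-0.009,0,0,0.051]], "jaw": 1}}

```text
time: 0.6
tool_pos: [0.3313, -0.4132, 0.214]
ee_rot: [-3.141, 0.0, 0.313]
wrist_force: [0.5, -0.3, 0.4]
width: 0.094
finger_force: 0.0
```

>>> {"method": "carry_out", "body": {"commands": [[0.0352,-0.0116,0,0,0,0.021],[0.0704,-0.0232,0,0,0,0.042],[0.1056,-0.0348,0,0,0,0.063],[0.1408,-0.0464,0,0,0,0.084],[0.176,-0.058,0,0,0,0.105]]}}

```text
time: 1.1
tool_pos: [0.4809, -0.3036, 0.2139]
ee_rot: [-3.141, 0.001, 0.208]
wrist_force: [1.1, -0.9, -0.3]
width: 0.0942
finger_force: 0.0
```

>>> {"method": "carry_out", "body": {"commands": [[0.0278,-0.0156,0.003,0,0,0.0216],[0.0556,-0.0312,0.006,0,0,0.0432],[0.0834,-0.0468,0.009,0,0,0.0648],[0.1112,-0.0624,0.012,0,0,0.0864],[0.139,-0.078,0.015,0,0,0.108]]}}

```text
time: 1.6
tool_pos: [0.6005, -0.1986, 0.1986]
ee_rot: [-3.141, 0.001, 0.1]
wrist_force: [-1.0, -1.0, 1.1]
width: 0.0937
finger_force: 0.0
```

```bash
python3 - <<'E'
from bench import *
import pickle
from h import *
s=snapshot("wrist");pickle.dump(s,open("w1.pkl","wb"));cv2.imwrite("pics/w1.png",s["img"][:,:,::-1])
print(get_obs()["tool_pos"],(-s["R"].T@s["t"]).round(3),s["R"].round(3).tolist())
H,S,V=cv2.split(cv2.cvtColor(s["img"],cv2.COLOR_RGB2HSV));P=cloud(s)
for m in((H<25)&(S>90),(H<25)&(S>90)&(P[...,2]>.012)):print(rect(s,m,.018),np.median(P[m][:,2]))
t=pickle.load(open("top0.pkl","rb"));P=cloud(t)
for n,(x0,y0,x1,y1) in dict(bottle=(405,125,455,172),jar=(125,130,175,180),mug=(190,120,240,168)).items():
    p=P[y0:y1,x0:x1].reshape(-1,3);p=p[(p[:,2]>.05)&(p[:,2]<.2)];print(n,p.min(0).round(3),p.max(0).round(3))
E
```

```text
[ 0.60338521 -0.19455602  0.19725628] [ 0.683 -0.191  0.377] [[0.1, -0.995, -0.0], [-0.954, -0.096, 0.283], [-0.282, -0.028, -0.959]]
[ 647.9 -184.3  134.2   57.2    5.7] 0.06018929393888782
[ 647.9 -184.4  134.1   57.1    5.7] 0.0630795525023015
bottle [ 0.586 -0.376  0.05 ] [ 0.648 -0.313  0.165]
jar [0.58  0.327 0.05 ] [0.649 0.394 0.136]
mug [0.603 0.146 0.05 ] [0.683 0.258 0.097]
```

View pics/w1.png

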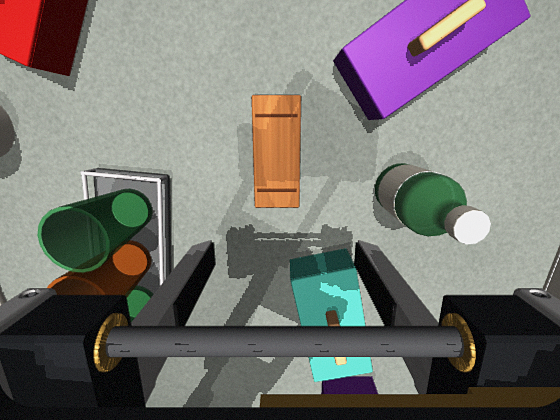

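Wrist view: the board is at (276,150), fully visible, 30 px from the nearest other object, and its measurements agree with the top view within 2 mm. I'll go down on it.

```bash
python3 - <<'E'
from plan import plan
plan((647,-183.5,100,5.7,4),(647,-183.5,30,5.7,4))
E
```

```text
-> [ 647.  -183.5  100.     5.7] 
 [[0.0122, -0.0028, 0.025, 0, 0, 0.0005], [0.0245, -0.0055, 0.05, 0, 0, 0.001], [0.0368, -0.0082, 0.075, 0, 0, 0.0015], [0.049, -0.011, 0.1, 0, 0, 0.002], [0.049, -0.011, 0.1, 0, 0, 0.002]]
-> [ 647.  -183.5   30.     5.7] 
 [[-0.0, -0.0, 0.0175, 0, 0, -0.0], [-0.0, -0.0, 0.035, 0, 0, -0.0], [-0.0, -0.0, 0.0525, 0, 0, -0.0], [-0.0, -0.0, 0.07, 0, 0, -0.0], [-0.0, -0.0, 0.07, 0, 0, -0.0]]
```

>>> {"method": "carry_out", "body": {"commands": [[0.0122,-0.0028,0.025,0,0,0.0005],[0.0245,-0.0055,0.05,0,0,0.001],[0.0368,-0.0082,0.075,0,0,0.0015],[0.049,-0.011,0.1,0,0,0.002],[0.049,-0.011,0.1,0,0,0.002]]}}

```text
time: 2.15
tool_pos: [0.6452, -0.1822, 0.0932]
ee_rot: [-3.137, 0.009, 0.1]
wrist_force: [-0.9, -0.0, -0.5]
width: 0.0939
finger_force: 0.0
```

>>> {"method": "carry_out", "body": {"commands": [[0,0,0.0175,0,0,0],[0,0,0.035,0,0,0],[0,0,0.0525,0,0,0],[0,0,0.07,0,0,0],[0,0,0.07,0,0,0]]}}

```text
time: 2.65
tool_pos: [0.6454, -0.1837, 0.0274]
ee_rot: [-3.14, 0.005, 0.098]
wrist_force: [-1.0, -0.1, -0.2]
width: 0.0942
finger_force: 0.0
```

```bash
python3 - <<'E'
from bench import *
import pickle
from h import *
for i in range(3):
    s=snapshot("wrist");o=get_obs();print(o["tool_pos"].round(4),o["ee_rot"].round(4),abs(o["qvel"]).max().round(3),(-s["R"].T@s["t"]).round(4))
H,S,V=cv2.split(cv2.cvtColor(s["img"],cv2.COLOR_RGB2HSV))
cv2.imwrite("pics/w2.png",s["img"][:,:,::-1])
E
```

```text
[ 0.6465 -0.184   0.0292] [-3.1409e+00  2.1000e-03  9.8500e-02] 0.04 [ 0.7282 -0.1762  0.2056]
[ 0.6475 -0.1843  0.0305] [ 3.1411e+00 -4.0000e-04  9.8500e-02] 0.026 [ 0.7288 -0.1763  0.2075]
[ 0.6481 -0.1844  0.0313] [ 3.1404e+00 -2.0000e-03  9.8600e-02] 0.014 [ 0.7293 -0.1764  0.2091]
```

View pics/w2.png

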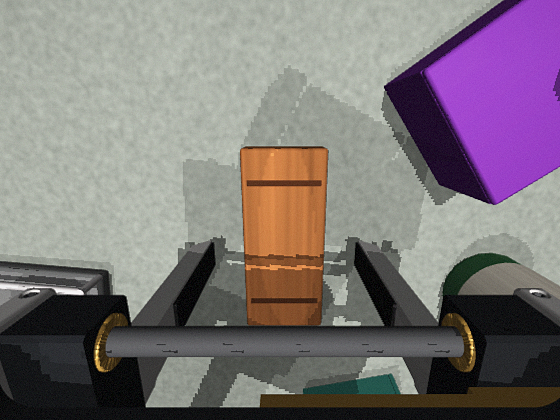

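Wrist view: the board, centred at about (284,235), lies midway between the fingers (inner edges near 205 and 360) and square with them. The arm swings a few mm after each move, so I let it settle each time. Going down, then closing.

>>> {"method": "carry_out", "body": {"commands": [[0,0,0.005,0,0,0],[0,0,0.01,0,0,0],[0,0,0.015,0,0,0],[0,0,0.02,0,0,0],[0,0,0.024,0,0,0]]}}

```text
time: 3.3
tool_pos: [0.6472, -0.1838, 0.0047]
ee_rot: [-3.141, 0.001, 0.099]
wrist_force: [-0.1, 0.2, -0.2]
width: 0.0941
finger_force: 0.0
```

>>> {"method": "carry_out", "body": {"commands": [[0,0,0,0,0,0],[0,0,0,0,0,0],[0,0,0,0,0,0],[0,0,0,0,0,0],[0,0,0,0,0,0]]}}

```text
time: 3.8
tool_pos: [0.6477, -0.1839, 0.0058]
ee_rot: [3.141, -0.001, 0.099]
wrist_force: [0.4, -0.3, 0.4]
width: 0.0936
finger_force: 0.0
```

>>> {"method": "carry_out", "body": {"commands": [[0,0,0,0,0,0],[0,0,0,0,0,0],[0,0,0,0,0,0],[0,0,0,0,0,0],[0,0,0,0,0,0]], "jaw": 0.4}}

```text
time: 4.3
tool_pos: [0.6475, -0.1839, 0.0055]
ee_rot: [3.142, -0.0, 0.099]
wrist_force: [0.5, -0.5, 0.8]
width: 0.0576
finger_force: 30.3
```

>>> {"method": "carry_out", "body": {"commands": [[0,0,0,0,0,0],[0,0,0,0,0,0],[0,0,0,0,0,0],[0,0,0,0,0,0],[0,0,0,0,0,0]]}}

```text
time: 4.8
tool_pos: [0.6475, -0.1839, 0.0055]
ee_rot: [3.142, -0.0, 0.099]
wrist_force: [0.4, 1.1, -0.2]
width: 0.0575
finger_force: 30.0
```

```bash
python3 - <<'E'
from bench import *
from h import *
import pickle
s=snapshot("wrist");o=get_obs();H,S,V=cv2.split(cv2.cvtColor(s["img"],cv2.COLOR_RGB2HSV))
m=((H<25)&(S>90)).astype(np.uint8);m[:,:200]=0;m[:,370:]=0;m[320:]=0
c=max(cv2.findContours(m,0,cv2.CHAIN_APPROX_NONE)[0],key=cv2.contourArea)[:,0]
p=cast(s,c,.018)[:,:2]*1000;a=o["ee_rot"][2];t=o["tool_pos"][:2]*1000
X=np.array([np.cos(a),np.sin(a)]);Y=np.array([-X[1],X[0]])
q=np.c_[(p-t)@X,(p-t)@Y];k=q[:,0]>30
print(c.min(0),c.max(0),"front x",np.sort(q[:,0])[-20:].round(1),"y range at front",q[k,1].min(),q[k,1].max(),o["tool_pos"])
f=q[(q[:,0]>q[:,0].max()-2)];print("front edge tilt deg",np.degrees(np.arctan2(*np.polyfit(f[:,1],f[:,0],1)[:1],1)))
json=__import__("json");import os
c=json.load(open("cmd.json"));c[2]=6.0;json.dump(c,open("cmd.json","w"))
from plan import plan
plan((647,-183.5,56,5.7,5),(647,-183.5,236,5.7,5),(570,-40,236,8,5),(490,110,236,11,5),(437.5,258.5,200,12.9,5))
E
```

```text
[234 150] [334 319] front x [69. 69. 69. 69. 69. 69. 69. 69. 69. 69. 69. 69. 69. 69. 69. 69. 69. 69.
 69. 69.] y range at front -28.82176624482315 28.071193200055443 [ 0.64752703 -0.18385074  0.00549049]
front edge tilt deg -0.01727366328267745
-> [ 647.  -183.5   56.     5.7] 
 [[-0.0, -0.0001, -0.01, 0, 0, -0.0], [-0.0001, -0.0002, -0.02, 0, 0, -0.0], [-0.0001, -0.0003, -0.03, 0, 0, -0.0], [-0.0002, -0.0004, -0.04, 0, 0, -0.0], [-0.0002, -0.0005, -0.05, 0, 0, -0.0]]
-> [ 647.  -183.5  236.     5.7] 
 [[0.0, 0.0, -0.036, 0, 0, -0.0], [0.0, 0.0, -0.072, 0, 0, -0.0], [0.0, 0.0, -0.108, 0, 0, -0.0], [0.0, 0.0, -0.144, 0, 0, -0.0], [0.0, 0.0, -0.18, 0, 0, -0.0]]
-> [570. -40. 236.   8.] 
 [[-0.0124, -0.03, -0.0, 0, 0, -0.0082], [-0.0248, -0.06, -0.0, 0, 0, -0.0164], [-0.0372, -0.09, -0.0, 0, 0, -0.0246], [-0.0496, -0.12, -0.0, 0, 0, -0.0328], [-0.062, -0.15, -0.0, 0, 0, -0.041]]
-> [490. 110. 236.  11.] 
 [[-0.0118, -0.032, -0.0, 0, 0, -0.0104], [-0.0236, -0.064, -0.0, 0, 0, -0.0208], [-0.0354, -0.096, -0.0, 0, 0, -0.0312], [-0.0472, -0.128, -0.0, 0, 0, -0.0416], [-0.059, -0.16, -0.0, 0, 0, -0.052]]
-> [437.5 258.5 200.   12.9] 
 [[-0.0046, -0.0312, 0.0072, 0, 0, -0.0066], [-0.0092, -0.0624, 0.0144, 0, 0, -0.0132], [-0.0138, -0.0936, 0.0216, 0, 0, -0.0198], [-0.0184, -0.1248, 0.0288, 0, 0, -0.0264], [-0.023, -0.156, 0.036, 0, 0, -0.033]]
```

>>> {"method": "carry_out", "body": {"commands": [[0,0,-0.01,0,0,0],[-0.0001,-0.0002,-0.02,0,0,0],[-0.0001,-0.0003,-0.03,0,0,0],[-0.0002,-0.0004,-0.04,0,0,0],[-0.0002,-0.0005,-0.05,0,0,0]]}}

```text
time: 5.35
tool_pos: [0.6475, -0.1835, 0.0569]
ee_rot: [3.141, -0.001, 0.099]
wrist_force: [-0.3, 0.2, -1.3]
width: 0.058
finger_force: 30.0
```

>>> {"method": "carry_out", "body": {"commands": [[0,0,-0.036,0,0,0],[0,0,-0.072,0,0,0],[0,0,-0.108,0,0,0],[0,0,-0.144,0,0,0],[0,0,-0.18,0,0,0]]}}

```text
time: 5.85
tool_pos: [0.647, -0.1832, 0.2379]
ee_rot: [3.141, -0.001, 0.099]
wrist_force: [0.7, -0.7, -1.9]
width: 0.0577
finger_force: 30.0
```

>>> {"method": "carry_out", "body": {"commands": [[-0.0124,-0.03,0,0,0,-0.0082],[-0.0248,-0.06,0,0,0,-0.0164],[-0.0372,-0.09,0,0,0,-0.0246],[-0.0496,-0.12,0,0,0,-0.0328],[-0.062,-0.15,0,0,0,-0.041]]}}

```text
time: 6.35
tool_pos: [0.57, -0.0392, 0.2363]
ee_rot: [3.141, -0.001, 0.14]
wrist_force: [-0.3, -0.1, -1.6]
width: 0.0578
finger_force: 30.0
```

>>> {"method": "carry_out", "body": {"commands": [[-0.0118,-0.032,0,0,0,-0.0104],[-0.0236,-0.064,0,0,0,-0.0208],[-0.0354,-0.096,0,0,0,-0.0312],[-0.0472,-0.128,0,0,0,-0.0416],[-0.059,-0.16,0,0,0,-0.052]]}}

```text
time: 6.85
tool_pos: [0.4892, 0.1111, 0.2364]
ee_rot: [3.141, -0.001, 0.192]
wrist_force: [1.9, 0.1, -1.5]
width: 0.0573
finger_force: 30.0
```

>>> {"method": "carry_out", "body": {"commands": [[-0.0046,-0.0312,0.0072,0,0,-0.0066],[-0.0092,-0.0624,0.0144,0,0,-0.0132],[-0.0138,-0.0936,0.0216,0,0,-0.0198],[-0.0184,-0.1248,0.0288,0,0,-0.0264],[-0.023,-0.156,0.036,0,0,-0.033]]}}

```text
time: 7.35
tool_pos: [0.4371, 0.2599, 0.2002]
ee_rot: [-3.141, -0.001, 0.225]
wrist_force: [0.4, 0.0, -1.1]
width: 0.0577
finger_force: 30.0
```

>>> {"method": "carry_out", "body": {"commands": [[0,0,0,0,0,0],[0,0,0,0,0,0],[0,0,0,0,0,0],[0,0,0,0,0,0],[0,0,0,0,0,0]]}}

```text
time: 7.85
tool_pos: [0.4383, 0.2579, 0.1999]
ee_rot: [3.141, -0.001, 0.223]
wrist_force: [0.4, 0.8, -0.9]
width: 0.0576
finger_force: 30.0
```

```bash
python3 - <<'E'
from bench import *
import pickle
from h import *
s=snapshot("wrist");o=get_obs();print(o["tool_pos"].round(4),o["ee_rot"].round(4))
pickle.dump(s,open("w3.pkl","wb"));cv2.imwrite("pics/w3.png",s["img"][:,:,::-1])
E
```

```text
[0.4382 0.258  0.1998] [ 3.1415e+00 -6.0000e-04  2.2330e-01]
```

View pics/w3.png

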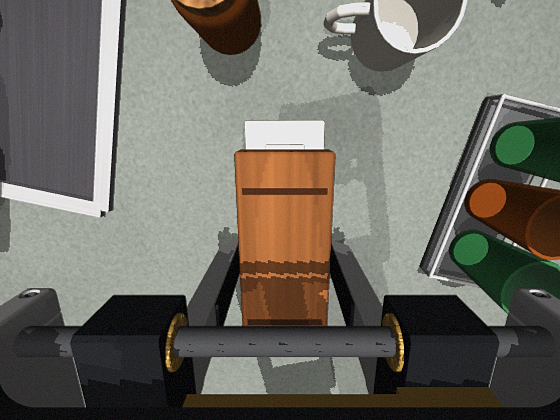

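Wrist view: the board is held square, its far end at (285,151), and the dish's far end shows behind it at (285,121). I'll check the dish's lateral position and descend.

```bash
python3 - <<'E'
import pickle
from h import *
s=pickle.load(open("w3.pkl","rb"));V=cv2.cvtColor(s["img"],cv2.COLOR_RGB2HSV)[...,2];S=cv2.cvtColor(s["img"],cv2.COLOR_RGB2HSV)[...,1]
m=((V>205)&(S<40)).astype(np.uint8);m[:110]=0;m[149:]=0;m[:,:230]=0;m[:,340:]=0
c=max(cv2.findContours(m,0,cv2.CHAIN_APPROX_NONE)[0],key=cv2.contourArea)[:,0];print(c.min(0),c.max(0))
a=.2233;X=np.array([np.cos(a),np.sin(a)]);Y=np.array([-X[1],X[0]]);t=np.array([438.2,258])
q=cast(s,c,.012)[:,:2]*1000-t;q=np.c_[q@X,q@Y]
print("far x",q[:,0].max(),"y",q[:,1].min(),q[:,1].max())
f=q[q[:,0]>q[:,0].max()-2];print("tilt",np.degrees(np.arctan(np.polyfit(f[:,1],f[:,0],1)[0])))
from plan import plan
plan((437.8,258.2,90,12.9,5),(437.8,258.2,50,12.9,4),(437.8,258.2,36,12.9,5))
E
```

```text
[245 121] [324 148]
far x 87.49723388544994 y -48.53294705048291 47.4430416583605
tilt -0.014781689750339737
-> [437.8 258.2  90.   12.9] 
 [[0.0, 0.0002, 0.022, 0, 0, -0.0], [0.0, 0.0004, 0.044, 0, 0, -0.0], [0.0, 0.0006, 0.066, 0, 0, -0.0], [0.0, 0.0008, 0.088, 0, 0, -0.0], [0.0, 0.001, 0.11, 0, 0, -0.0]]
-> [437.8 258.2  50.   12.9] 
 [[0.0001, -0.0001, 0.01, 0, 0, -0.0], [0.0001, -0.0002, 0.02, 0, 0, -0.0], [0.0002, -0.0004, 0.03, 0, 0, -0.0], [0.0003, -0.0005, 0.04, 0, 0, -0.0], [0.0003, -0.0005, 0.04, 0, 0, -0.0]]
-> [437.8 258.2  36.   12.9] 
 [[0.0, 0.0, 0.0028, 0, 0, -0.0], [0.0, 0.0, 0.0056, 0, 0, -0.0], [0.0, 0.0, 0.0084, 0, 0, -0.0], [0.0, 0.0, 0.0112, 0, 0, -0.0], [0.0, 0.0, 0.014, 0, 0, -0.0]]
```

>>> {"method": "carry_out", "body": {"commands": [[0,0,0.022,0,0,0],[0,0,0.044,0,0,0],[0,0,0.066,0,0,0],[-0.0004,0,0.088,0,0,0],[-0.0007,0,0.11,0,0,0]]}}

```text
time: 8.4
tool_pos: [0.4373, 0.2581, 0.0888]
ee_rot: [3.142, -0.0, 0.224]
wrist_force: [-0.7, 1.0, -0.8]
width: 0.0577
finger_force: 30.0
```

>>> {"method": "carry_out", "body": {"commands": [[0,0,0.01,0,0,0],[0,0,0.02,0,0,0],[0,0,0.03,0,0,0],[0,0,0.04,0,0,0],[0,0,0.04,0,0,0]]}}

```text
time: 8.9
tool_pos: [0.4363, 0.2582, 0.0481]
ee_rot: [3.141, 0.002, 0.225]
wrist_force: [0.6, -0.1, -1.2]
width: 0.0577
finger_force: 30.0
```

>>> {"method": "carry_out", "body": {"commands": [[0,0,0.003,0,0,0],[0,0,0.006,0,0,0],[0,0,0.009,0,0,0],[0,0,0.011,0,0,0],[0,0,0.011,0,0,0]]}}

```text
time: 9.4
tool_pos: [0.4369, 0.2585, 0.0382]
ee_rot: [3.141, 0.0, 0.225]
wrist_force: [0.5, 0.7, -2.2]
width: 0.0578
finger_force: 30.0
```

>>> {"method": "carry_out", "body": {"commands": [[0,0,0.0005,0,0,0],[0,0,0.001,0,0,0],[0,0,0.0015,0,0,0],[0,0,0.002,0,0,0],[0,0,0.0025,0,0,0]]}}

```text
time: 9.9
tool_pos: [0.4371, 0.2586, 0.0359]
ee_rot: [3.142, -0.0, 0.225]
wrist_force: [-0.7, 0.5, -0.6]
width: 0.0577
finger_force: 30.0
```

>>> {"method": "carry_out", "body": {"commands": [[0,0,0,0,0,0],[0,0,0,0,0,0],[0,0,0,0,0,0],[0,0,0,0,0,0],[0,0,0,0,0,0]]}}

```text
time: 10.4
tool_pos: [0.4371, 0.2586, 0.036]
ee_rot: [3.142, -0.0, 0.225]
wrist_force: [-0.3, 0.7, -1.4]
width: 0.0577
finger_force: 30.0
```

>>> {"method": "carry_out", "body": {"commands": [[0,0,0.0003,0,0,0],[0,0,0.0006,0,0,0],[0,0,0.0008,0,0,0],[0,0,0.0008,0,0,0],[0,0,0.0008,0,0,0]]}}

```text
time: 10.9
tool_pos: [0.4371, 0.2586, 0.0354]
ee_rot: [3.142, -0.0, 0.225]
wrist_force: [-0.7, -1.1, 1.5]
width: 0.0578
finger_force: 30.0
```

Contact: the force rose from -1.4 to +1.5 N at the expected height. Releasing.

>>> {"method": "carry_out", "body": {"commands": [[0,0,0,0,0,0],[0,0,0,0,0,0],[0,0,0,0,0,0],[0,0,0,0,0,0],[0,0,0,0,0,0]], "jaw": 1}}

```text
time: 11.4
tool_pos: [0.4371, 0.2586, 0.0351]
ee_rot: [3.142, -0.0, 0.225]
wrist_force: [-0.0, 0.3, 0.4]
width: 0.0925
finger_force: 0.0
```

>>> {"method": "carry_out", "body": {"commands": [[0,0,-0.01,0,0,0],[0,0,-0.02,0,0,0],[0,0,-0.035,0,0,0],[0,0,-0.05,0,0,0],[0,0,-0.07,0,0,0]]}}

```text
time: 11.9
tool_pos: [0.437, 0.2585, 0.1063]
ee_rot: [3.142, -0.0, 0.225]
wrist_force: [-0.4, 0.7, -0.0]
width: 0.0942
finger_force: 0.0
```

>>> {"method": "carry_out", "body": {"commands": [[-0.025,0,-0.025,0,0,0],[-0.05,0,-0.05,0,0,0],[-0.075,0,-0.075,0,0,0],[-0.1,0,-0.1,0,0,0],[-0.1,0,-0.1,0,0,0]]}}

```text
time: 12.4
tool_pos: [0.3398, 0.2371, 0.2109]
ee_rot: [-3.139, -0.01, 0.226]
wrist_force: [0.7, 0.0, 0.1]
width: 0.0936
finger_force: 0.0
```

>>> {"method": "carry_out", "body": {"commands": [[0,0,0,0,0,0],[0,0,0,0,0,0],[0,0,0,0,0,0],[0,0,0,0,0,0],[0,0,0,0,0,0]]}}

```text
time: 12.9
tool_pos: [0.3397, 0.2362, 0.2042]
ee_rot: [3.141, 0.002, 0.224]
wrist_force: [0.0, -1.4, -0.2]
width: 0.0939
finger_force: 0.0
```

```bash
python3 - <<'E'
from bench import *
import pickle
from h import *
for n in("wrist","top"):
    s=snapshot(n);pickle.dump(s,open(n+"4.pkl","wb"));P=cloud(s);z=P[...,2]
    cv2.imwrite(f"pics/{n}4.png",s["img"][:,:,::-1])
    H,S,V=cv2.split(cv2.cvtColor(s["img"],cv2.COLOR_RGB2HSV))
    near=(np.hypot(P[...,0]-.439,P[...,1]-.258)<.12)
    b=near&(H<25)&(S>80)&(z<.08)
    print(n,"board",rect(s,b,.048),np.median(z[b]))
    try: print("dish",rect(s,near&(z>.007)&(z<.07),.012))
    except Exception as e: print(e)
print(get_obs()["tool_pos"])
E
```

```text
wrist board [437.3 258.2 132.9  56.7  12.9] 0.04725183438191502
dish [439.4 257.4 173.3  97.   13.1]
top board [447.6 260.  109.7  57.5  12.6] 0.04857120588670751
dish [439.3 257.8 174.9  98.7  13. ]
[0.33964639 0.23624502 0.20460685]
```

View pics/wrist4.png

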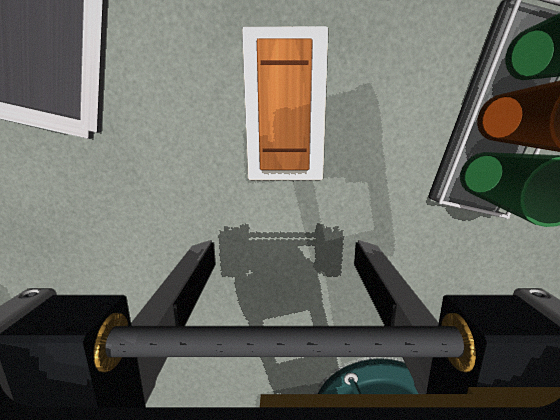

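Wrist view: the board (285,105) is seated on the dish (286,103), square, with white foot showing all round. I'll check the centring with finer edge profiles.

```bash
python3 - <<'E'
import pickle
from h import *
def edges(s,z,axis,half,off,yaw=np.radians(12.9),c=(.439,.258)):
    X=np.array([np.cos(yaw),np.sin(yaw)]);Y=np.array([-X[1],X[0]]);r=[]
    for sg in(-1,1):
        d=sg*np.arange(half-10,half+10,.25)
        im=[]
        for o in off:
            a,b=(d,0*d+o) if axis==0 else (0*d+o,d)
            w=np.c_[np.array(c)+(a[:,None]*X+b[:,None]*Y)/1000,0*d+z]
            p=w@s["R"].T+s["t"];u=(p[:,:2]/p[:,2:]*[s["fx"],s["fy"]]+[s["cx"],s["cy"]]).astype(np.float32)
            im.append(cv2.remap(s["img"].astype(np.float32),u[:,0],u[:,1],cv2.INTER_LINEAR)[:,0])
        g=cv2.GaussianBlur(np.mean(im,0),(1,7),0);e=np.linalg.norm(np.gradient(g,axis=0),axis=1)
        k=np.argmax(e[6:-6])+6;w=slice(max(k-6,0),k+7);r.append((d[w]*e[w]).sum()/e[w].sum())
    return np.round([*r,np.mean(r),r[1]-r[0]],2)
for n in("wrist4","top4","top0"):
    s=pickle.load(open(n+".pkl","rb"))
    if n!="top0":
        print(n,"board x",edges(s,.048,0,68,range(-20,21,2)),"y",edges(s,.048,1,29,range(0,41,2)))
    print(n,"dish x",edges(s,.012,0,88,range(-20,21,2)),"y",edges(s,.012,1,49,range(0,61,2)))
    if n=="top0":print(n,"plinth x",edges(s,.03,0,60,range(-15,16,2)),"y",edges(s,.03,1,23,range(0,41,2)))
E
```

```text
wrist4 board x [-73.16  65.94  -3.61 139.09] y [-28.34  29.24   0.45  57.58]
wrist4 dish x [-8.6770e+01  8.6740e+01 -1.0000e-02  1.7351e+02] y [-48.51  47.65  -0.43  96.15]
top4 board x [-60.99  64.79   1.9  125.78] y [-30.78  30.46  -0.16  61.24]
top4 dish x [-80.95  86.97   3.01 167.92] y [-47.73  40.48  -3.62  88.21]
top0 dish x [-88.24  86.97  -0.64 175.21] y [-47.73  48.99   0.63  96.72]
top0 plinth x [-59.24  61.92   1.34 121.16] y [-21.69  25.9    2.11  47.6 ]
```

By the fitted edges the board is within about 1.5 mm of centre and square, which is good enough. Now the cover: I'll look again from above it before gripping.

```bash
python3 - <<'E'
import json;json.dump([339.6,236.1,205.7,12.87],open("cmd.json","w"))
from plan import plan
plan((345,60,212,14,5),(360,-110,212,16,5),(390,-262,205,18.4,5))
E
```

```text
-> [345.  60. 212.  14.] 
 [[-0.0068, 0.0346, -0.0012, 0, 0, -0.004], [-0.0136, 0.0692, -0.0024, 0, 0, -0.008], [-0.0204, 0.1038, -0.0036, 0, 0, -0.012], [-0.0272, 0.1384, -0.0048, 0, 0, -0.016], [-0.034, 0.173, -0.006, 0, 0, -0.02]]
-> [ 360. -110.  212.   16.] 
 [[-0.0054, 0.0336, -0.0, 0, 0, -0.007], [-0.0108, 0.0672, -0.0, 0, 0, -0.014], [-0.0162, 0.1008, -0.0, 0, 0, -0.021], [-0.0216, 0.1344, -0.0, 0, 0, -0.028], [-0.027, 0.168, -0.0, 0, 0, -0.035]]
-> [ 390.  -262.   205.    18.4] 
 [[-0.0026, 0.031, 0.0014, 0, 0, -0.0084], [-0.0052, 0.062, 0.0028, 0, 0, -0.0168], [-0.0078, 0.093, 0.0042, 0, 0, -0.0252], [-0.0104, 0.124, 0.0056, 0, 0, -0.0336], [-0.013, 0.155, 0.007, 0, 0, -0.042]]
```

>>> {"method": "carry_out", "body": {"commands": [[-0.0068,0.0346,-0.0012,0,0,-0.004],[-0.0136,0.0692,-0.0024,0,0,-0.008],[-0.0204,0.1038,-0.0036,0,0,-0.012],[-0.0272,0.1384,-0.0048,0,0,-0.016],[-0.034,0.173,-0.006,0,0,-0.02]]}}

```text
time: 13.5
tool_pos: [0.3449, 0.0588, 0.2113]
ee_rot: [3.141, -0.001, 0.245]
wrist_force: [-0.0, 1.1, 0.7]
width: 0.0937
finger_force: 0.0
```

>>> {"method": "carry_out", "body": {"commands": [[-0.0054,0.0336,0,0,0,-0.007],[-0.0108,0.0672,0,0,0,-0.014],[-0.0162,0.1008,0,0,0,-0.021],[-0.0216,0.1344,0,0,0,-0.028],[-0.027,0.168,0,0,0,-0.035]]}}

```text
time: 14.0
tool_pos: [0.3595, -0.111, 0.2113]
ee_rot: [3.141, -0.001, 0.28]
wrist_force: [0.1, -0.3, 0.1]
width: 0.094
finger_force: 0.0
```

>>> {"method": "carry_out", "body": {"commands": [[-0.0026,0.031,0.0014,0,0,-0.0084],[-0.0052,0.062,0.0028,0,0,-0.0168],[-0.0078,0.093,0.0042,0,0,-0.0252],[-0.0104,0.124,0.0056,0,0,-0.0336],[-0.013,0.155,0.007,0,0,-0.042]]}}

```text
time: 14.5
tool_pos: [0.3899, -0.2635, 0.204]
ee_rot: [-3.142, -0.0, 0.322]
wrist_force: [0.7, -0.1, -0.1]
width: 0.0939
finger_force: 0.0
```

>>> {"method": "carry_out", "body": {"commands": [[0,0,0,0,0,0],[0,0,0,0,0,0],[0,0,0,0,0,0],[0,0,0,0,0,0],[0,0,0,0,0,0]]}}

```text
time: 15.0
tool_pos: [0.3899, -0.2613, 0.2045]
ee_rot: [3.141, -0.0, 0.323]
wrist_force: [0.3, 0.1, 0.5]
width: 0.0939
finger_force: 0.0
```

```bash
python3 - <<'E'
from bench import *
import pickle
from h import *
s=snapshot("wrist");o=get_obs();P=cloud(s);z=P[...,2];print(o["tool_pos"].round(4),o["ee_rot"].round(4))
pickle.dump(s,open("w5.pkl","wb"));cv2.imwrite("pics/w5.png",s["img"][:,:,::-1])
near=np.hypot(P[...,0]-.437,P[...,1]+.277)<.11
print("roof",rect(s,near&(abs(z-.06)<.008),.06),"handle",rect(s,near&(z>.078)&(z<.1),.09),np.median(z[near&(z>.078)&(z<.1)]))
from plan import plan
plan((436.5,-277,110,18.4,5),(436.5,-277,65,18.4,5),save=False)
E
```

```text
[ 0.3899 -0.2614  0.2045] [ 3.1409e+00 -4.0000e-04  3.2290e-01]
roof [ 437.6 -279.2  160.2   81.3   17.9] handle [ 438.1 -278.5   58.6   14.4   17.8] 0.08885877127793503
-> [ 436.5 -277.   110.    18.4] 
 [[0.008, 0.0058, 0.019, 0, 0, 0.0], [0.016, 0.0116, 0.038, 0, 0, 0.0], [0.024, 0.0174, 0.057, 0, 0, 0.0], [0.032, 0.0232, 0.076, 0, 0, 0.0], [0.04, 0.029, 0.095, 0, 0, 0.0]]
-> [ 436.5 -277.    65.    18.4] 
 [[-0.0001, -0.0, 0.0089, 0, 0, 0.0], [-0.0001, -0.0001, 0.0179, 0, 0, 0.0], [-0.0002, -0.0001, 0.0268, 0, 0, 0.0], [-0.0002, -0.0002, 0.0358, 0, 0, 0.0], [-0.0003, -0.0002, 0.0447, 0, 0, 0.0]]
```

View pics/w5.png

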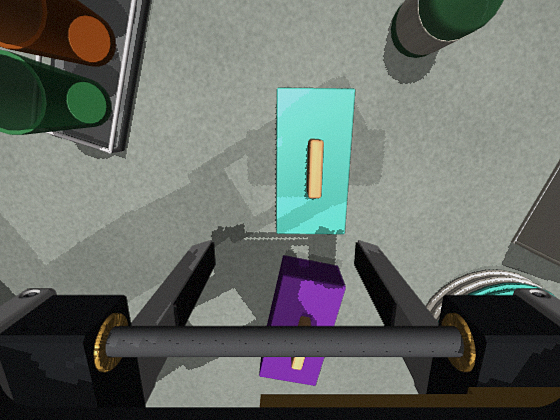

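Wrist view: the turquoise cover is at (315,160), its rib at (315,168), upright in the image and near the top-view position. The purple decoy lies at (303,320), nearer the robot and clear of the fingers. Gripping position (437,-278), yaw 18.1°.

```bash
python3 - <<'E'
from plan import plan
plan((437.2,-278,110,18.1,5),(437.2,-278,65,18.1,5))
E
```

```text
-> [ 437.2 -278.   110.    18.1] 
 [[0.008, 0.006, 0.019, 0, 0, 0.0012], [0.016, 0.012, 0.038, 0, 0, 0.0024], [0.024, 0.018, 0.057, 0, 0, 0.0036], [0.032, 0.024, 0.076, 0, 0, 0.0048], [0.04, 0.03, 0.095, 0, 0, 0.006]]
-> [ 437.2 -278.    65.    18.1] 
 [[0.0, -0.0, 0.0089, 0, 0, -0.0], [0.0, -0.0, 0.0179, 0, 0, -0.0], [0.0, -0.0, 0.0268, 0, 0, -0.0], [0.0, -0.0, 0.0358, 0, 0, -0.0], [0.0, -0.0, 0.0447, 0, 0, -0.0]]
```

>>> {"method": "carry_out", "body": {"commands": [[0.008,0.006,0.019,0,0,0.0012],[0.016,0.012,0.038,0,0,0.0024],[0.024,0.018,0.057,0,0,0.0036],[0.032,0.024,0.076,0,0,0.0048],[0.04,0.03,0.095,0,0,0.006]]}}

```text
time: 15.55
tool_pos: [0.4377, -0.2776, 0.1087]
ee_rot: [3.141, -0.0, 0.316]
wrist_force: [0.8, 0.0, -0.7]
width: 0.0942
finger_force: 0.0
```

>>> {"method": "carry_out", "body": {"commands": [[0,0,0,0,0,0],[0,0,0,0,0,0],[0,0,0.005,0,0,0],[0,0,0.01,0,0,0],[0,0,0.015,0,0,0]]}}

```text
time: 16.05
tool_pos: [0.4374, -0.278, 0.0947]
ee_rot: [3.14, -0.001, 0.316]
wrist_force: [-0.0, -0.1, 0.2]
width: 0.094
finger_force: 0.0
```

>>> {"method": "carry_out", "body": {"commands": [[0,0,0.007,0,0,0],[0,0,0.014,0,0,0],[0,0,0.021,0,0,0],[0,0,0.027,0,0,0],[0,0,0.0297,0,0,0]]}}

```text
time: 16.55
tool_pos: [0.4368, -0.2775, 0.0634]
ee_rot: [-3.14, 0.001, 0.316]
wrist_force: [-0.5, -0.2, 0.3]
width: 0.0942
finger_force: 0.0
```

>>> {"method": "carry_out", "body": {"commands": [[0,0,0,0,0,0],[0,0,0,0,0,0],[0,0,0,0,0,0],[0,0,0,0,0,0],[0,0,0,0,0,0]]}}

```text
time: 17.05
tool_pos: [0.4374, -0.278, 0.0648]
ee_rot: [3.141, -0.0, 0.316]
wrist_force: [0.8, 1.1, -0.2]
width: 0.0946
finger_force: 0.0
```

>>> {"method": "carry_out", "body": {"commands": [[0,0,0,0,0,0],[0,0,0,0,0,0],[0,0,0,0,0,0],[0,0,0,0,0,0],[0,0,0,0,0,0]], "jaw": 0}}

```text
time: 17.55
tool_pos: [0.4373, -0.2778, 0.0645]
ee_rot: [3.142, 0.0, 0.316]
wrist_force: [-0.2, 0.2, -0.6]
width: 0.0569
finger_force: 0.0
```

>>> {"method": "carry_out", "body": {"commands": [[0,0,0,0,0,0],[0,0,0,0,0,0],[0,0,0,0,0,0],[0,0,0,0,0,0],[0,0,0,0,0,0]]}}

```text
time: 18.05
tool_pos: [0.4373, -0.2779, 0.0645]
ee_rot: [3.141, 0.0, 0.316]
wrist_force: [0.8, -0.6, 0.1]
width: 0.0169
finger_force: 0.0
```

>>> {"method": "carry_out", "body": {"commands": [[0,0,0,0,0,0],[0,0,0,0,0,0],[0,0,0,0,0,0],[0,0,0,0,0,0],[0,0,0,0,0,0]]}}

```text
time: 18.55
tool_pos: [0.4373, -0.2779, 0.0644]
ee_rot: [3.141, 0.0, 0.316]
wrist_force: [0.6, -0.6, -1.6]
width: 0.0139
finger_force: 30.0
```

```bash
python3 - <<'E'
from bench import *
import pickle
from h import *
s=snapshot("wrist");o=get_obs();P=cloud(s);z=P[...,2]
pickle.dump(s,open("w6.pkl","wb"));cv2.imwrite("pics/w6.png",s["img"][:,:,::-1])
H,S,V=cv2.split(cv2.cvtColor(s["img"],cv2.COLOR_RGB2HSV))
m=((H>78)&(H<100)&(S>80)&(abs(z-.06)<.01)).astype(np.uint8)
c=max(cv2.findContours(m,0,cv2.CHAIN_APPROX_NONE)[0],key=cv2.contourArea)[:,0]
p=cast(s,c,.06)[:,:2]*1000;a=o["ee_rot"][2];t=o["tool_pos"][:2]*1000
X=np.array([np.cos(a),np.sin(a)]);Y=np.array([-X[1],X[0]]);q=np.c_[(p-t)@X,(p-t)@Y]
f=q[q[:,0]>q[:,0].max()-2];k=q[:,0]>40
print(c.min(0),c.max(0),"front",np.median(f[:,0]),"tilt",np.degrees(np.arctan(np.polyfit(f[:,1],f[:,0],1)[0])),"y",q[k,1].min(),q[k,1].max(),o["tool_pos"],o["width"],o["finger_force"])
from plan import plan
plan((437.2,-278,115,18.1,5),(437.2,-278,255,18.1,5),(410,-120,255,16.5,5),(410,40,255,15,5),(425,180,255,13.5,5),(437.5,258.5,230,12.9,5))
E
```

```text
[219 129] [350 294] front 80.06216207568056 tilt -0.023887724639866534 y -40.943445819887884 39.81451728865319 [ 0.43726347 -0.27788897  0.06443229] 0.013557578102445452 29.990250170230865
-> [ 437.2 -278.   115.    18.1] 
 [[0.0, -0.0, -0.01, 0, 0, -0.0], [0.0, -0.0, -0.02, 0, 0, -0.0], [0.0, -0.0, -0.03, 0, 0, -0.0], [0.0, -0.0, -0.04, 0, 0, -0.0], [0.0, -0.0, -0.05, 0, 0, -0.0]]
-> [ 437.2 -278.   255.    18.1] 
 [[0.0, -0.0, -0.028, 0, 0, -0.0], [0.0, -0.0, -0.056, 0, 0, -0.0], [0.0, -0.0, -0.084, 0, 0, -0.0], [0.0, -0.0, -0.112, 0, 0, -0.0], [0.0, -0.0, -0.14, 0, 0, -0.0]]
-> [ 410.  -120.   255.    16.5] 
 [[0.0046, -0.0318, -0.0, 0, 0, 0.0056], [0.0092, -0.0636, -0.0, 0, 0, 0.0112], [0.0138, -0.0954, -0.0, 0, 0, 0.0168], [0.0184, -0.1272, -0.0, 0, 0, 0.0224], [0.023, -0.159, -0.0, 0, 0, 0.028]]
-> [410.  40. 255.  15.] 
 [[0.0092, -0.0306, -0.0, 0, 0, 0.0052], [0.0184, -0.0612, -0.0, 0, 0, 0.0104], [0.0276, -0.0918, -0.0, 0, 0, 0.0156], [0.0368, -0.1224, -0.0, 0, 0, 0.0208], [0.046, -0.153, -0.0, 0, 0, 0.026]]
-> [425.  180.  255.   13.5] 
 [[0.01, -0.0262, -0.0, 0, 0, 0.0052], [0.02, -0.0524, -0.0, 0, 0, 0.0104], [0.03, -0.0786, -0.0, 0, 0, 0.0156], [0.04, -0.1048, -0.0, 0, 0, 0.0208], [0.05, -0.131, -0.0, 0, 0, 0.026]]
-> [437.5 258.5 230.   12.9] 
 [[0.0062, -0.0148, 0.005, 0, 0, 0.002], [0.0124, -0.0296, 0.01, 0, 0, 0.004], [0.0186, -0.0444, 0.015, 0, 0, 0.006], [0.0248, -0.0592, 0.02, 0, 0, 0.008], [0.031, -0.074, 0.025, 0, 0, 0.01]]
```

>>> {"method": "carry_out", "body": {"commands": [[0,0,-0.005,0,0,0],[0,0,-0.015,0,0,0],[0,0,-0.027,0,0,0],[0,0,-0.04,0,0,0],[0,0,-0.05,0,0,0]]}}

```text
time: 19.1
tool_pos: [0.4378, -0.2782, 0.1166]
ee_rot: [3.14, -0.001, 0.316]
wrist_force: [-0.8, -1.4, -2.9]
width: 0.0134
finger_force: 30.0
```

>>> {"method": "carry_out", "body": {"commands": [[0,0,-0.028,0,0,0],[0,0,-0.056,0,0,0],[0,0,-0.084,0,0,0],[0,0,-0.112,0,0,0],[0,0,-0.14,0,0,0]]}}

```text
time: 19.6
tool_pos: [0.4372, -0.2777, 0.2566]
ee_rot: [3.141, -0.001, 0.316]
wrist_force: [0.5, -0.3, -3.0]
width: 0.0137
finger_force: 30.0
```

>>> {"method": "carry_out", "body": {"commands": [[0,0,0,0,0,0],[0,0,0,0,0,0],[0,0,0,0,0,0],[0,0,0,0,0,0],[0,0,0,0,0,0]]}}

```text
time: 20.1
tool_pos: [0.4368, -0.2775, 0.2528]
ee_rot: [-3.139, 0.002, 0.316]
wrist_force: [0.7, 0.5, -2.5]
width: 0.0137
finger_force: 30.0
```

>>> {"method": "carry_out", "body": {"commands": [[0.0046,-0.0318,0,0,0,0.0056],[0.0092,-0.0636,0,0,0,0.0112],[0.0138,-0.0954,0,0,0,0.0168],[0.0184,-0.1272,0,0,0,0.0224],[0.023,-0.159,0,0,0,0.028]]}}

```text
time: 20.6
tool_pos: [0.4091, -0.1183, 0.2538]
ee_rot: [-3.141, 0.001, 0.287]
wrist_force: [1.0, -1.1, -2.3]
width: 0.0136
finger_force: 30.0
```

>>> {"method": "carry_out", "body": {"commands": [[0.0092,-0.0306,0,0,0,0.0052],[0.0184,-0.0612,0,0,0,0.0104],[0.0276,-0.0918,0,0,0,0.0156],[0.0368,-0.1224,0,0,0,0.0208],[0.046,-0.153,0,0,0,0.026]]}}

```text
time: 21.1
tool_pos: [0.41, 0.0415, 0.2539]
ee_rot: [-3.142, 0.001, 0.261]
wrist_force: [0.7, 0.7, -2.7]
width: 0.014
finger_force: 30.0
```

>>> {"method": "carry_out", "body": {"commands": [[0.01,-0.0262,0,0,0,0.0052],[0.02,-0.0524,0,0,0,0.0104],[0.03,-0.0786,0,0,0,0.0156],[0.04,-0.1048,0,0,0,0.0208],[0.05,-0.131,0,0,0,0.026]]}}

```text
time: 21.6
tool_pos: [0.4245, 0.1808, 0.2538]
ee_rot: [3.141, 0.001, 0.236]
wrist_force: [-0.1, 0.5, -2.6]
width: 0.0137
finger_force: 30.0
```

>>> {"method": "carry_out", "body": {"commands": [[0.0062,-0.0148,0.005,0,0,0.002],[0.0124,-0.0296,0.01,0,0,0.004],[0.0186,-0.0444,0.015,0,0,0.006],[0.0248,-0.0592,0.02,0,0,0.008],[0.031,-0.074,0.025,0,0,0.01]]}}

```text
time: 22.1
tool_pos: [0.4375, 0.2595, 0.2285]
ee_rot: [3.141, 0.001, 0.226]
wrist_force: [-0.1, -1.3, -2.9]
width: 0.0135
finger_force: 30.0
```

>>> {"method": "carry_out", "body": {"commands": [[0,0,0,0,0,0],[0,0,0,0,0,0],[0,0,0,0,0,0],[0,0,0,0,0,0],[0,0,0,0,0,0]]}}

```text
time: 22.6
tool_pos: [0.4378, 0.2584, 0.2299]
ee_rot: [3.142, -0.001, 0.225]
wrist_force: [1.0, -0.5, -2.4]
width: 0.0137
finger_force: 30.0
```

```bash
python3 - <<'E'
from bench import *
import pickle
from h import *
o=get_obs();print(o["tool_pos"],o["ee_rot"],o["wrist_torque"].round(2))
s=snapshot("wrist");P=cloud(s);z=P[...,2];H,S,V=cv2.split(cv2.cvtColor(s["img"],cv2.COLOR_RGB2HSV))
tz=o["tool_pos"][2]
m=(H>78)&(H<100)&(S>80)&(z>tz-.03)&(z<tz+.01)
m0=m.astype(np.uint8);p=P[cv2.erode(m0,np.ones((9,9)))>0]
A=np.c_[p[:,:2]-p[:,:2].mean(0),np.ones(len(p))];print("roof tilt deg",np.degrees(np.linalg.lstsq(A,p[:,2],rcond=None)[0][:2]).round(2),"roof z-tcp",np.median(p[:,2])-tz)
c=max(cv2.findContours(m0,0,cv2.CHAIN_APPROX_NONE)[0],key=cv2.contourArea)[:,0]
p=cast(s,c,tz-.0045)[:,:2]*1000;a=o["ee_rot"][2];t=o["tool_pos"][:2]*1000
X=np.array([np.cos(a),np.sin(a)]);Y=np.array([-X[1],X[0]]);q=np.c_[(p-t)@X,(p-t)@Y]
f=q[q[:,0]>q[:,0].max()-2];k=q[:,0]>40
print("front",np.median(f[:,0]),"tilt",np.degrees(np.arctan(np.polyfit(f[:,1],f[:,0],1)[0])),"y",q[k,1].min(),q[k,1].max())
from plan import plan
plan((438,258.2,170,12.9,5),(438,258.2,132.5,12.9,5))
E
```

```text
[0.43783282 0.25844849 0.22988589] [ 3.14155510e+00 -7.68840296e-04  2.25048132e-01] [ 0.05  0.01 -0.01]
roof tilt deg [ 0.07 -0.13] roof z-tcp -0.005004980675231752
front 80.11691077550124 tilt 0.0892623556434244 y -40.95883661904441 39.832952822016814
-> [438.  258.2 170.   12.9] 
 [[0.0, 0.0002, 0.012, 0, 0, 0.0], [0.0, 0.0004, 0.024, 0, 0, 0.0], [0.0, 0.0006, 0.036, 0, 0, 0.0], [0.0, 0.0008, 0.048, 0, 0, 0.0], [0.0, 0.001, 0.06, 0, 0, 0.0]]
-> [438.  258.2 132.5  12.9] 
 [[0.0, -0.0001, 0.0075, 0, 0, 0.0], [0.0001, -0.0002, 0.015, 0, 0, 0.0], [0.0001, -0.0003, 0.0225, 0, 0, 0.0], [0.0002, -0.0004, 0.03, 0, 0, 0.0], [0.0002, -0.0005, 0.0375, 0, 0, 0.0]]
```

Level and square to within 0.15°, and no lateral correction is needed. Lowering straight down.

>>> {"method": "carry_out", "body": {"commands": [[0,0,0.012,0,0,0],[0,0,0.024,0,0,0],[0,0,0.036,0,0,0],[0,0,0.048,0,0,0],[0,0,0.06,0,0,0]]}}

```text
time: 23.15
tool_pos: [0.4373, 0.2587, 0.1678]
ee_rot: [3.141, 0.001, 0.226]
wrist_force: [-0.1, 0.9, -3.5]
width: 0.0136
finger_force: 30.0
```

>>> {"method": "carry_out", "body": {"commands": [[0,0,0.006,0,0,0],[0,0,0.013,0,0,0],[0,0,0.02,0,0,0],[0,0,0.026,0,0,0],[0,0,0.03,0,0,0]]}}

```text
time: 23.65
tool_pos: [0.4376, 0.2589, 0.1389]
ee_rot: [3.141, 0.0, 0.226]
wrist_force: [-0.5, 1.4, -1.8]
width: 0.0136
finger_force: 30.0
```

>>> {"method": "carry_out", "body": {"commands": [[0,0,0.002,0,0,0],[0,0,0.004,0,0,0],[0,0,0.006,0,0,0],[0,0,0.007,0,0,0],[0,0,0.0075,0,0,0]]}}

```text
time: 24.15
tool_pos: [0.4378, 0.2589, 0.132]
ee_rot: [3.142, -0.0, 0.226]
wrist_force: [-0.1, 0.2, -3.7]
width: 0.0138
finger_force: 30.0
```

>>> {"method": "carry_out", "body": {"commands": [[0,0,0,0,0,0],[0,0,0,0,0,0],[0,0,0,0,0,0],[0,0,0,0,0,0],[0,0,0,0,0,0]]}}

```text
time: 24.65
tool_pos: [0.4377, 0.2589, 0.132]
ee_rot: [3.142, -0.0, 0.226]
wrist_force: [-0.5, 0.8, -3.0]
width: 0.0136
finger_force: 30.0
```

>>> {"method": "carry_out", "body": {"commands": [[0,0,0,0,0,0],[0,0,0,0,0,0],[0,0,0,0,0,0],[0,0,0,0,0,0],[0,0,0,0,0,0]]}}

```text
time: 25.15
tool_pos: [0.4377, 0.2589, 0.1319]
ee_rot: [3.141, 0.0, 0.226]
wrist_force: [0.1, 0.2, -3.0]
width: 0.0138
finger_force: 30.0
```

```bash
python3 - <<'E'
from bench import *
import cv2
s=snapshot("scene");o=get_obs();print(o["tool_pos"],o["ee_rot"],o["wrist_force"],abs(o["qvel"]).max())
cv2.imwrite("pics/fin.png",cv2.resize(s["img"][130:330,200:460,::-1],None,fx=3,fy=3,interpolation=cv2.INTER_CUBIC))
E
```

```text
[0.4376829  0.25886637 0.13195075] [ 3.14150784e+00 -1.23548164e-05  2.25758306e-01] [-0.54579361 -0.02737129 -2.82073155] 0.0010650802408196664
```

View pics/fin.png

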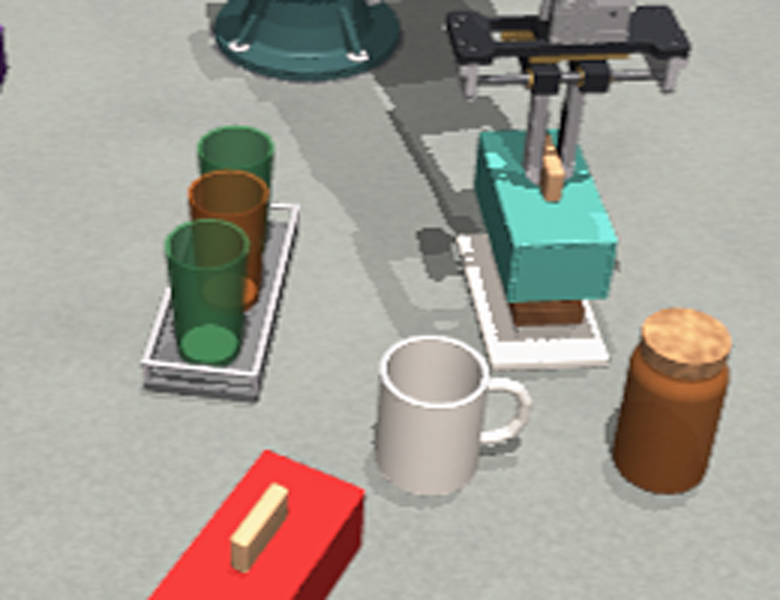

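Scene view: the cover (545,230) is held level above the board (548,310). The glasses, mug and jar are undisturbed. The rim is about 19.5 mm above the board's top, with no contact force.

```bash
python3 -c "
from bench import *
print(close_job())"
```

```text
the job is handed in; nothing more can be done
None
```

The butter board sits on the dish's plinth, square and about 1.5 mm off centre lengthwise by my measurements; the turquoise cover is still gripped level and centred over it, rim about 19.5 mm above the board's top, touching nothing, with the glasses, mug and jar standing as before (job handed in, no verdict returned).

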